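Refit the spice mill's crank on its shaft flat and hold it for the set screw

ROBOT

A 6-joint arm with a two-finger parallel gripper is mounted at the origin on a cart in front of the work surface, level with it; the furniture and walls round the work are solid. World frame = base frame: x ahead of the robot, y to its left, z up, the work surface at z = 0. Lengths are in mm, angles in rad, forces in N, time in s.
With the tool pointing down it reaches from about 225 to 875 mm from the base axis. Payload 3.4 kg.
Tool frame: the origin (TCP) lies midway between the tips of the shut fingers; the grasp point (between the pads) lies 19 mm behind it; z points along the fingers, y is the line along which they close (so a half turn about z gives the same grasp; the last joint's range is limited). The gripper opens to 85 mm and grips with 20 to 120 N. Pads are 22 mm wide; open, the fingers measure 114 mm over their backs; the gripper's body (76 mm by 85 mm) begins 54 mm behind the grasp point. The pads swing forward as they close: fully open they stand 13 mm farther back than shut.
Start: joints at [1.022, 0.276, 1.505, -0, 1.361, -0.121], TCP at [238.571, 523.208, 231.328] pointing down, gripper open.
Joint ranges: [-2.89, 2.89], [-0.75, 2.08], [0.22, 2.7], [-1.18, 4.32], [0.11, 2.71], [-2.7, 2.7]. Speed limits (rad/s): [2.57, 2.57, 3.14, 3.14, 3.14, 3.14].

INTERFACE

Orientations are given as a unit quaternion [w, x, y, z].
In Python, from rig import arm, viewer gives the robot as it stands. The module is installed in compiled form; this text tells all that it offers.
- The arm moves only by the tool arm_command, never from a script. Its argument "deltas" is a list of rows, each an object with "claw": the closure, from -1 (fully open) to 1 (shut); "xyz": the shift along the tool's x, y, z in mm, a list of three; "rotation": the turn, a rotation vector about the tool's x, y, z in rad, a list of three. A call has 1 to 20 rows; each row shifts and turns the commanded pose from where the row before left it, along the tool's axes as they then stand; what a row does not reach is not made up. A row lasts 1/12 s, in which the tool goes at most 41.7 mm and 7.16 degrees, less where a joint would pass 70% of its speed; a pose out of reach is approached as far as the arm can. A call is refused whole if a number of a shift passes 41.7 or a number of a turn 0.125, either way. A call with a gripper value outside its range is refused whole. The fingers move at their own pace and stop on an object; "squeeze" is the grip in N (left out, the last holds). Time passes only in rows, so rows that do not move let the fingers close. It gives the time, the measured TCP pose, the force, the opening and the grip force at its end, in the units of the state.
- arm.sense(): the state, without advancing time (a new reading comes with each control period).
- viewer.capture(name): name is "side" or "top" or "wrist"; returns a dict with "pixels" (420x560x3 uint8, blue, green, red), "depth" (420x560 float32, mm along the optical axis (not along the pixel's ray), 0 where there is no reading), "K" (3x3 intrinsics, pixels), "R" (3x3) and "t" (3): a world point X has camera coordinates R X + t. Camera axes: x right, y down, z forward; pixel columns grow to the right and rows downward; lengths in mm; the calibration is good to about 2 mm. The wrist camera is an equidistant fisheye: a pixel r from the principal point sees the ray r / f radians off the axis. A picture is of the moment at which its call begins.
- arm.sign_off(): hands the job in; it is judged then, once.
The state is a dict: "clock": time; "qpos": joint angles; "dq": joint speeds; "joint_efforts": joint torques, N m; "tcp_pos": TCP position; "ee_rot": TCP orientation; "force": force on the tool from outside, world axes, zero at the start; "ft_torque": the same for the moment, N m; "gripper_width": finger opening in mm; "finger_force": force on a finger pad.
Only numpy, scipy, OpenCV 4.12 (cv2) and the standard library are available. Lean on these libraries where they do the work, as an engineer would, in place of code of your own. Each camera call takes 0.05 s, during which the arm holds its last target. There are 200 camera calls.

TASK

Get the bench spice mill ready: first stand the small steel cup upright on the table under the lip of the mill's chute and let go, because the mill sheds old grounds as soon as its shaft is turned. Then, with the crank still lying aside, pinch the bare upright shaft with the fingers and turn it until its set-screw flat faces the chute. Finally slip the crank's collar over the shaft, flat on flat and fully down on the bush, and finish while still gripping the collar and pressing it down a little more than its own weight, with the flat still facing the chute, so that I can tighten the set screw; do not knock over or push away the jars, tub and lemon.

Things in the scene. Friction and masses are not known exactly. Their poses are not given: they have to be found in the camera images.
- mill: fixed hand-cranked spice mill, crank taken off: red foot 116x126 mm and red casting, steel hopper with a nearly flat lid 104 mm across at 146 to 155 mm height, brass bush 31 mm across in its middle; a chute trough 30 mm wide slopes down from the casting and ends 111 mm from the axis. Origin: on the table under the shaft's axis; z up; the chute points along its -x
- shaft_seat (a point): on the mill's axis, 165 mm above the table: top of the brass bush, where the crank's collar must rest; axes are the mill's. The bare shaft stands up 28 mm from here: round, 18 mm in diameter, with one flat 5 mm from the axis along its whole length (14 mm between the fingers when a pad lies on the flat, up to 18 mm otherwise), top 3 mm chamfered
- mill_shaft (a joint): angle of the upright shaft, anticlockwise positive seen from above; 0 = its flat faces the chute (mill's -x). It turns by hand against light friction (0.06 Nm) and stays where it is left; at the start the flat is 0.5 to 1.5 rad anticlockwise from the chute
- cup_spot (a point): the cup's place: point on the table below the chute's lip, 115 mm from the mill's axis along its -x. The lip's underside is 62 mm above the table and reaches over the cup's rim, so the cup must come in low from the lip's front; the chute's top edge is under 90 mm high farther than 70 mm from the axis
- crank: loose crank, about 0.22 kg, lying flat on the table: steel collar with a D-shaped through bore, and an aluminium arm 17 mm wide, 8 mm thick, flush with the underside, along its +x to a black upright grip (25 mm across, 51 mm high) 100 mm from the bore. Origin: centre of the bore at the underside; z up. Fitted, its axes are those of the mill, so that the arm points away from the chute
- crank_collar (a point): middle of the crank's round collar, 15 mm above its underside, axes as the crank's: 36 mm outer diameter, 30 mm high, to be gripped across y. The bore is 20.4 mm in diameter, its flat 6.2 mm from the axis on the -x side; a small set screw sticks out 6 mm there, 16 mm up
- cup: small loose steel cup, 67 mm across the rim, 53 mm across the foot, 48 mm high, 0.05 kg, standing upright; origin at the centre of its underside, z up. Grip it across the outside of the rim from above
- red_jar_1: bystander: spice jar with red cap, 45 mm across, 106 mm high; origin at the centre of its underside
- red_jar_2: bystander: spice jar with red cap, 45 mm across, 106 mm high; origin at the centre of its underside
- yellow_tub: bystander: tub of brown spice with yellow lid, 72 mm across, 78 mm high; origin at the centre of its underside
- lemon: bystander: lemon 78x55x56 mm; origin at its underside

How it is judged:
By the outcome, as a careful person would: the job done as asked, in the order asked, and still so for the second after the job is handed in, while the arm keeps its last pose, push and grip.
It also fails if it takes over 67 s, if anything falls off the work surface, if the arm or the gripper's body presses on something with over 40 N, if the wrist force passes 120 N, or if a joint passes its speed limit or range.

## Working session

There is one attempt and no reset: what is moved stays moved. The work goes in short steps, Python scripts to look and compute and a tool call to move; the robot and the scene stay as the last step left them, time stands still between calls to the robot, and variables do not carry over. Pictures are saved under pics/ and viewed, at most 13 in all, crops included, and the job is handed in when it is done.

Besides the shell and the picture viewer there is one more tool, called after "Request:" as name(argument=value, ...) on one line, values as JSON. arm_command: Moves the arm, as the interface text tells. Its arguments: {"type":"object","properties":{"deltas":{"type":"array","items":{"type":"object","properties":{"claw":{"type":"number"},"xyz":{"type":"array","items":{"type":"number"}},"rotation":{"type":"array","items":{"type":"number"}}}}},"squeeze":{"type":"number"}},"required":["deltas"]}

```bash
mkdir -p pics; cat > h.py <<'E'
import numpy as np, cv2
from rig import arm, viewer
def cap(n,save=None):
    c=viewer.capture(n)
    if save: cv2.imwrite(f'pics/{save}.png',c['pixels'])
    return c
def world(c,fish=False):
    d=c['depth']; K=c['K']; v,u=np.mgrid[0:d.shape[0],0:d.shape[1]].astype(float)
    x=(u-K[0,2])/K[0,0]; y=(v-K[1,2])/K[1,1]
    if fish:
        r=np.hypot(x,y)+1e-9; s=np.tan(r)/r; x,y=x*s,y*s
    P=np.stack([x*d,y*d,d],-1)
    return (P-c['t'])@c['R']   # R^T (P-t)
def proj(c,X):
    p=c['R']@np.asarray(X,float)+c['t']; q=c['K']@p; return q[:2]/q[2]
E
python3 - <<'E'
from h import *
import pickle
cs={n:cap(n,n+'0') for n in('side','top','wrist')}
pickle.dump(cs,open('c0.pkl','wb'))
for n,c in cs.items(): print(n,c['K'].tolist(),c['R'].round(3).tolist(),c['t'].round(1))
cv2.imwrite('pics/st0.png',cv2.resize(np.vstack([cs['top']['pixels'],cs['side']['pixels']]),(560,840))[:, :])
s=arm.sense(); print({k:np.round(v,3) for k,v in s.items()})
E
```

```text
side [[498.02653541807496, 0.0, 275.84872658933466], [0.0, 498.02653541807496, 207.8809646136681], [0.0, 0.0, 1.0]] [[0.696, -0.718, -0.013], [-0.628, -0.601, -0.494], [0.347, 0.352, -0.87]] [-202.7  529.1 1037.5]
top [[494.65771199359597, 0.0, 268.36433228683717], [0.0, 494.65771199359597, 212.94436493029283], [0.0, 0.0, 1.0]] [[0.008, -1.0, 0.001], [-0.985, -0.008, -0.173], [0.173, 0.0, -0.985]] [236.3 526.5 998.9]
wrist [[325.19226210127806, 0.0, 282.6355715508414], [0.0, 325.19226210127806, 208.16833441389193], [0.0, 0.0, 1.0]] [[0.415, 0.91, -0.002], [0.873, -0.397, 0.282], [0.256, -0.119, -0.959]] [-574.9  -36.9  378.7]
{'clock': np.float64(0.15), 'qpos': array([ 1.022,  0.276,  1.506, -0.   ,  1.361, -0.121]), 'dq': array([-0.001, -0.001, -0.001, -0.   , -0.002, -0.   ]), 'joint_efforts': array([-0.0000e+00, -4.1714e+01, -2.4603e+01, -0.0000e+00,  7.0000e-03,
        0.0000e+00]), 'tcp_pos': array([238.349, 522.829, 230.654]), 'ee_rot': array([-0.   ,  0.212,  0.977, -0.001]), 'force': array([-0.503, -0.308,  0.556]), 'ft_torque': array([0.004, 0.025, 0.049]), 'finger_force': np.float64(0.0), 'gripper_width': np.float64(85.621)}
```

View pics/top0.png

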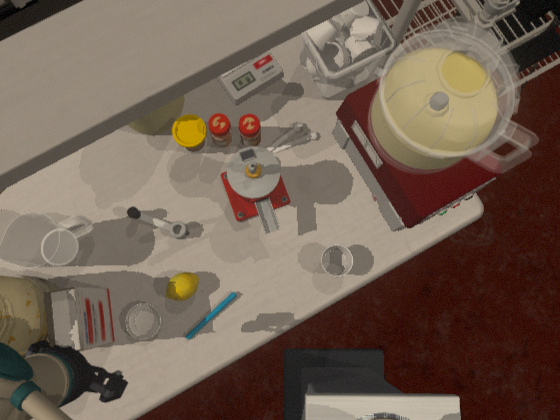

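View pics/side0.png

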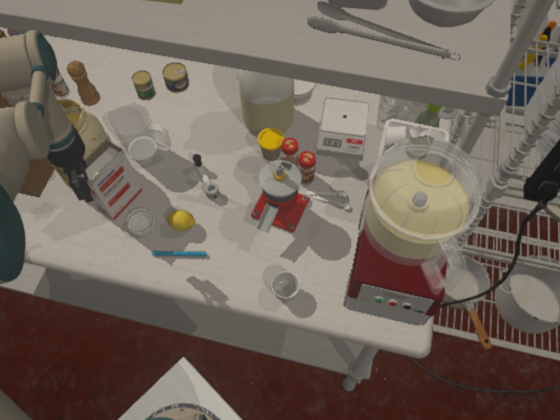

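The top view shows the mill's bush at (254,172) with its chute running to (268,228), the cup at (337,260), the crank's collar at (178,230) with its grip at (133,212), the jars at (219,125) and (249,125), the tub at (190,132) and the lemon at (182,287). In the side view the cup is at (285,286), the collar at (211,190), the bush at (280,173) and the chute's lip at about (265,226).

```bash
python3 - <<'E'
from h import *
import pickle
cs=pickle.load(open('c0.pkl','rb'))
t,s=cs['top'],cs['side']; W={n:world(cs[n]) for n in('top','side')}
def q(n,pts):
    for p in pts: print(n,p,W[n][p[1],p[0]].round(1))
q('top',[(337,260),(337,246),(180,230),(133,212),(254,171),(255,176),(267,228),(219,125),(249,125),(190,132),(182,287),(280,20),(150,60),(300,140),(214,315),(360,130)])
q('side',[(285,286),(285,276),(211,190),(197,160),(280,173),(265,226),(290,145),(307,158),(271,139),(181,219),(300,60)])
def fit(P,w):  # circle
    A=np.c_[2*P,np.ones(len(P))]; x=np.linalg.lstsq(A,(P**2).sum(1),rcond=None)[0]; return x[:2].round(1),round(float(np.sqrt(x[2]+x[:2]@x[:2])),1)
for n in W:
    w=W[n].reshape(-1,3)
    def near(c,r,z0,z1): return w[(np.hypot(*(w[:,:2]-c).T)<r)&(w[:,2]>z0)&(w[:,2]<z1)]
    for nm,px,r,z0,z1 in [('rim',(337,260),50,42,54),('collar',(180,230),24,26,36),('grip',(133,212),20,44,60),('lid',(254,172),60,142,160),('bush',(254,172),20,160,172),('shaft',(254,172),14,185,200)]:
        c=W['top'][px[1],px[0],:2]; P=near(c,r,z0,z1)
        if len(P)>5: print(n,nm,len(P),P.mean(0).round(1),((P.min(0)+P.max(0))/2).round(1),fit(P[:,:2],0))
x=t['pixels']
a=cv2.resize(x[140:240,210:310],(400,400),interpolation=cv2.INTER_CUBIC);b=cv2.resize(x[190:265,120:220][:, :],(400,300),interpolation=cv2.INTER_CUBIC)
y=s['pixels'];e=cv2.resize(y[150:250,230:330],(400,400),interpolation=cv2.INTER_CUBIC)
cv2.imwrite('pics/crop1.png',np.hstack([a,e]))
E
```

```text
top (337, 260) [429.8  91.5   4.4]
top (337, 246) [456.8  95.4  35.4]
top (180, 230) [488.6 428.5  31.2]
top (133, 212) [522.8 524.4  53.6]
top (254, 171) [580.2 268.1 179.5]
top (255, 176) [575.1 266.6 161.8]
top (267, 228) [488.9 243.2  69.9]
top (219, 125) [695.5 343.2 108.4]
top (249, 125) [696.3 281.8 107.5]
top (190, 132) [690.4 407.   78.5]
top (182, 287) [368.1 415.4  56. ]
top (280, 20) [732.2 226.4 435.4]
top (150, 60) [671.7 407.3 432.3]
top (300, 140) [697.7 171.    9.7]
top (214, 315) [311.3 353.5  10.1]
top (360, 130) [663.2  67.7 176. ]
side (285, 286) [433.5 106.8   0.8]
side (285, 276) [446.5 119.3  21.4]
side (211, 190) [484.5 428.6  29.8]
side (197, 160) [519.6 522.7  39.8]
side (280, 173) [581.4 265.  176.2]
side (265, 226) [493.9 232.9  68.7]
side (290, 145) [695.5 338.9 107.3]
side (307, 158) [694.8 278.2 108.6]
side (271, 139) [692.6 406.7  74.6]
side (181, 219) [365.6 405.3  55.8]
side (300, 60) [685.4 307.1 431.5]
top rim 147 [429.5  94.9  46.7] [427.7  98.3  47. ] (array([427.2,  98.3]), 31.9)
top collar 160 [491.6 433.6  30.2] [491.3 433.3  30.7] (array([491.9, 434.2]), 14.2)
top grip 97 [525.3 527.1  49.7] [526.  527.3  50.2] (array([525.6, 527.5]), 8.3)
top lid 1979 [586.1 270.3 152.4] [588.1 270.1 152.4] (array([587.7, 270.5]), 38.1)
top bush 114 [583.2 269.2 164.8] [585.5 270.5 165.6] (array([587. , 270.6]), 11.6)
top shaft 56 [586.5 271.6 192.1] [586.6 271.6 191.7] (array([586.9, 271.4]), 5.6)
side rim 115 [427.7 102.4  46.8] [424.1  98.7  47.5] (array([424. ,  98.4]), 31.9)
side collar 84 [488.6 433.3  29.3] [490.1 434.4  29.7] (array([489. , 434.3]), 14.1)
side grip 41 [521.8 527.7  48.9] [521.8 526.8  48.7] (array([522. , 527.9]), 7.9)
side lid 1079 [581.5 267.7 151.3] [585.9 271.3 150.9] (array([584.9, 271.1]), 38.5)
side bush 74 [580.9 267.3 164.7] [583.9 270.7 165.8] (array([584.1, 270.5]), 11.3)
side shaft 38 [584.5 270.8 191.2] [584.5 271.  189.9] (array([584.8, 270.9]), 6.0)
```

View pics/crop1.png

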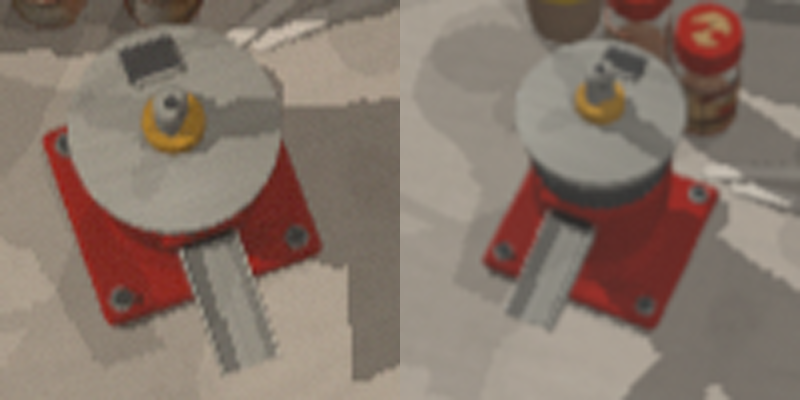

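The left crop (top view) shows the bush with the shaft at about (172,105), and the chute running from (210,250) to (250,365). The right crop (side view) shows the same shaft at (600,85) and the chute's lip near (535,315). The two cameras agree to 2–3 mm, so I'll average them. Next are the mill's yaw, the camera's place on the tool and the shelf's edge.

```bash
python3 - <<'E'
from h import *
import pickle
cs=pickle.load(open('c0.pkl','rb'))
ax={'top':np.array([586.9,271.4]),'side':np.array([584.6,271])}
for n in('top','side'):
    w=world(cs[n]); px=cs[n]['pixels'].astype(int); f=w.reshape(-1,3); d=f[:,:2]-ax[n]; r=np.hypot(*d.T)
    col=px.reshape(-1,3); red=(col[:,2]>90)&(col[:,1]<60)
    u0=-np.array([97,28.])/101; 
    for it in range(4):
        v=np.array([-u0[1],u0[0]]); m=(d@u0>70)&(d@u0<125)&(abs(d@v)<24)&(f[:,2]>50)&(f[:,2]<100)
        a,b=d[m]@u0,d[m]@v; e=[]
        for s in np.arange(72,108,4):
            k=(a>s)&(a<s+4); 
            if k.sum()>4: e.append([s+2,(b[k].min()+b[k].max())/2])
        e=np.array(e); off=e[:,1].mean(); u0=u0+v*(e[:,1]/e[:,0]).mean(); u0/=np.linalg.norm(u0)
    sl=np.polyfit(e[:,0],e[:,1],1)
    print(n,'yaw',np.arctan2(-u0[1],-u0[0]).round(3),'len',a.max().round(1),'slope resid',sl.round(3),'halfw',np.ptp(b)/2, 'lip z',np.median(f[m][a>100][:,2]))
    m=red&(f[:,2]<30)&(r<95)
    R=cv2.minAreaRect(f[m][:,:2].astype(np.float32)); print(' foot',R,m.sum())
    sh=f[(f[:,2]>415)&(f[:,2]<450)&(f[:,0]>300)&(f[:,0]<900)&(f[:,1]>50)&(f[:,1]<650)]
    for y0 in range(100,600,100):
        k=abs(sh[:,1]-y0)<8
        if k.any(): print('  shelf y',y0,'xmin',sh[k][:,0].min().round(),end='')
    print()
    w2=f[(np.hypot(*(f[:,:2]-[490.5,434.2]).T)<115)&(f[:,2]>4)&(f[:,2]<13)]
    k=(w2[:,:2]-[490.5,434.2])@[.336,.942]; w2=w2[(k>30)&(k<80)]; dd=w2[:,:2]-w2[:,:2].mean(0); vv=np.linalg.svd(dd)[2][0]; print(' crank arm yaw',np.arctan2(*vv[::-1]).round(3),w2.mean(0).round(1),len(w2))
c=cs['wrist']; C=-c['R'].T@c['t']; a=2.714
T=np.array([[np.cos(a),np.sin(a),0],[np.sin(a),-np.cos(a),0],[0,0,-1]]).T
print('cam in tool',T.T@(C-[238.3,522.8,230.7]),C)
E
```

```text
top yaw 0.367 len 111.1 slope resid [-0.018  1.584] halfw 16.075601612519996 lip z 68.28104658658458
 foot ((585.4854736328125, 270.24066162109375), (110.96900939941406, 124.94392395019531), 19.83212661743164) 850
  shelf y 200 xmin 731.0  shelf y 300 xmin 674.0  shelf y 400 xmin 616.0  shelf y 500 xmin 557.0
 crank arm yaw 2.786 [506.9 486.1   7.4] 233
side yaw 0.359 len 110.9 slope resid [-0.002  0.176] halfw 16.45926461755246 lip z 67.2154666181917
 foot ((582.5751953125, 268.0270080566406), (111.01806640625, 122.1102294921875), 20.511743545532227) 691
  shelf y 100 xmin 787.0  shelf y 200 xmin 729.0  shelf y 300 xmin 672.0  shelf y 400 xmin 615.0  shelf y 500 xmin 554.0
 crank arm yaw 2.851 [504.8 486.5   7.1] 105
cam in tool [  71.3853413     1.11221706 -141.88354979] [173.80293462 553.4142538  372.58354979]
```

Request:
arm_command(deltas=[{"claw":-1,"xyz":[0,0,0],"rotation":[0,0,-0.112]},{"claw":-1,"xyz":[0,0,0],"rotation":[0,0,-0.112]},{"claw":-1,"xyz":[0,0,0],"rotation":[0,0,-0.112]},{"claw":-1,"xyz":[0,0,0],"rotation":[0,0,-0.112]},{"claw":-1,"xyz":[0,0,0],"rotation":[0,0,-0.112]},{"claw":-1,"xyz":[0,0,0],"rotation":[0,0,-0.112]},{"claw":-1,"xyz":[0,0,0],"rotation":[0,0,-0.112]},{"claw":-1,"xyz":[-2,-35,7],"rotation":[0,0,0]},{"claw":-1,"xyz":[-2,-35,7],"rotation":[0,0,0]},{"claw":-1,"xyz":[-2,-35,7],"rotation":[0,0,0]},{"claw":-1,"xyz":[-2,-35,7],"rotation":[0,0,0]},{"claw":-1,"xyz":[-2,-35,7],"rotation":[0,0,0]},{"claw":-1,"xyz":[-2,-35,7],"rotation":[0,0,0]},{"claw":-1,"xyz":[-2,-35,7],"rotation":[0,0,0]},{"claw":-1,"xyz":[-2,-35,7],"rotation":[0,0,0]},{"claw":-1,"xyz":[-2,-35,7],"rotation":[0,0,0]},{"claw":-1,"xyz":[-2,-35,7],"rotation":[0,0,0]},{"claw":-1,"xyz":[-2,-35,7],"rotation":[0,0,0]},{"claw":-1,"xyz":[-2,-35,7],"rotation":[0,0,0]}])

```text
clock: 1.73
tcp_pos: [407.7, 136.3, 147.0]
ee_rot: [0.0, -0.177, 0.984, 0.0]
force: [0.6, -0.4, -0.3]
gripper_width: 85.3
finger_force: 0.0
```

```bash
cat >> h.py <<'E'
from scipy.spatial.transform import Rotation as Ro
def pose():
    s=arm.sense(); q=s['ee_rot']; return np.array(s['tcp_pos']),Ro.from_quat([q[1],q[2],q[3],q[0]]),s
def rel(X,a):
    """shift in the tool's present axes, then rotation vector, to reach X with heading a (down)"""
    p,R,s=pose(); T=Ro.from_euler('z',a)*Ro.from_euler('x',np.pi); Rm=R.as_matrix()
    print('tcp',p.round(1),'a',np.arctan2(Rm[1,0],Rm[0,0]).round(3),'tilt',Rm[:,2].round(3),'t',round(float(s['clock']),2),'F',np.round(s['force'],1),'w',s['gripper_width'].round(1),'ff',np.round(s['finger_force'],1))
    print('shift old axes',R.inv().apply(np.array(X)-p).round(1),'new axes',T.inv().apply(np.array(X)-p).round(1),'rot',(R.inv()*T).as_rotvec().round(3))
E
python3 - <<'E'
from h import *
c=cap('wrist','w1'); w=world(c,True).reshape(-1,3)
m=(np.hypot(w[:,0]-425.6,w[:,1]-98.4)<50)&(w[:,2]>40)&(w[:,2]<56); P=w[m]
print(m.sum(),((P.min(0)+P.max(0))/2).round(1),np.ptp(P,0).round(1),P[:,2].max(), np.median(w[(abs(w[:,2])<15)][:,2]))
A=np.c_[2*P[:,:2],np.ones(len(P))];x=np.linalg.lstsq(A,(P[:,:2]**2).sum(1),rcond=None)[0];print(x[:2])
rel([425.6,98.4,20],3.498)
E
```

```text
1128 [426.   98.3  44.4] [66.8 66.   8.8] 48.81274409815201 -0.9074448599331886
[425.47710826  98.03692424]Traceback (most recent call last):
  File "<stdin>", line 6, in <module>
  File "h.py", line 22, in rel
    print('tcp',p.round(1),'a',np.arctan2(Rm[1,0],Rm[0,0]).round(3),'tilt',Rm[:,2].round(3),'t',round(float(s['clock']),2),'F',np.round(s['force'],1),'w',s['gripper_width'].round(1),'ff',np.round(s['finger_force'],1))
                                                                                                                                                          ^^^^^^^^^^^^^^^^^^^^^^^^
AttributeError: 'float' object has no attribute 'round'
```

```bash
sed -i "s/s\['gripper_width'\].round(1)/np.round(s['gripper_width'],1)/" h.py; python3 -c "
from h import *
rel([425.8,98.2,20],3.498)"
```

```text
tcp [410.1 130.8 145.9] a -2.788 tilt [ 0.001 -0.006 -1.   ] t 1.78 F [ 1.4 -3.9 -0.7] w 85.4 ff 0.0
shift old axes [ -3.5 -35.3 126.1] new axes [ -3.3 -36.  125.9] rot [-0.006 -0.001 -0.003]
```

Request:
arm_command(deltas=[{"claw":-1,"xyz":[-1.6,-20,20],"rotation":[0,0,0]},{"claw":-1,"xyz":[-1.6,-20,20],"rotation":[0,0,0]},{"claw":-1,"xyz":[0,0,0],"rotation":[0,0,0]},{"claw":-1,"xyz":[0,0,0],"rotation":[0,0,0]},{"claw":-1,"xyz":[0,0,0],"rotation":[0,0,0]}])

```text
clock: 2.2
tcp_pos: [424.4, 102.1, 107.6]
ee_rot: [-0.0, -0.177, 0.984, 0.0]
force: [0.4, 0.1, 0.0]
gripper_width: 85.2
finger_force: 0.0
```

```bash
python3 -c "
from h import *
rel([425.8,98.2,20],3.498)"
```

```text
tcp [424.4 102.1 107.6] a -2.786 tilt [-0.     0.001 -1.   ] t 2.2 F [0.4 0.1 0. ] w 85.2 ff 0.0
shift old axes [ 0.  -4.2 87.6] new axes [ 0.  -4.1 87.6] rot [ 0.001  0.    -0.001]
```

Request:
arm_command(deltas=[{"claw":-1,"xyz":[0,-4.2,25],"rotation":[0,0,0]},{"claw":-1,"xyz":[0,0,25],"rotation":[0,0,0]},{"claw":-1,"xyz":[0,0,20],"rotation":[0,0,0]},{"claw":-1,"xyz":[0,0,10],"rotation":[0,0,0]},{"claw":-1,"xyz":[0,0,7.6],"rotation":[0,0,0]},{"claw":-1,"xyz":[0,0,0],"rotation":[0,0,0]},{"claw":1,"xyz":[0,0,0],"rotation":[0,0,0]},{"claw":1,"xyz":[0,0,0],"rotation":[0,0,0]},{"claw":1,"xyz":[0,0,0],"rotation":[0,0,0]},{"claw":1,"xyz":[0,0,0],"rotation":[0,0,0]},{"claw":1,"xyz":[0,0,0],"rotation":[0,0,0]},{"claw":1,"xyz":[0,0,0],"rotation":[0,0,0]}], squeeze=22)

```text
clock: 3.2
tcp_pos: [426.9, 98.1, 21.1]
ee_rot: [0.001, -0.177, 0.984, 0.0]
force: [-2.2, 1.4, 6.9]
gripper_width: 64.4
finger_force: 23.6
```

```bash
python3 -c "
from h import *
rel([425.8,98.2,20],3.498)
cap('wrist','w2')"
```

```text
tcp [426.9  98.1  21.1] a -2.786 tilt [ 0.003  0.001 -1.   ] t 3.2 F [-2.2  1.4  6.9] w 64.4 ff 23.6
shift old axes [1.  0.5 1.1] new axes [1.  0.5 1.1] rot [-0.     0.003 -0.   ]
```

View pics/w2.png

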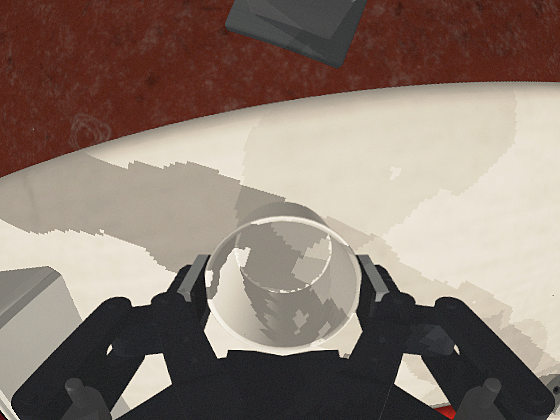

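The wrist view shows the cup's rim, about (283,285), centred between the pads at (203,278) and (365,278). I'll lift it a little and carry it low.

Request:
arm_command(deltas=[{"claw":1,"xyz":[0,0,-5],"rotation":[0,0,0]},{"claw":1,"xyz":[0,0,0],"rotation":[0,0,0]},{"claw":1,"xyz":[-1,12,0],"rotation":[0,0,0]},{"claw":1,"xyz":[-2,19,0],"rotation":[0,0,0]},{"claw":1,"xyz":[-2,19,0],"rotation":[0,0,0]},{"claw":1,"xyz":[-2,19,0],"rotation":[0,0,0]},{"claw":1,"xyz":[-2,19,0],"rotation":[0,0,0]},{"claw":1,"xyz":[-2,12,0],"rotation":[0,0,0]},{"claw":1,"xyz":[-2,6,0],"rotation":[0,0,0]},{"claw":1,"xyz":[0,0,0],"rotation":[0,0,0]},{"claw":1,"xyz":[0,0,0],"rotation":[0,0,0]},{"claw":1,"xyz":[0,0,0],"rotation":[0,0,0]}])

```text
clock: 4.25
tcp_pos: [401.4, 201.0, 24.7]
ee_rot: [0.0, -0.177, 0.984, -0.0]
force: [-0.6, -0.6, -0.6]
gripper_width: 64.7
finger_force: 24.5
```

```bash
python3 - <<'E'
from h import *
rel([478,230.9,21],3.498)
c=cap('side'); w=world(c).reshape(-1,3)
p,R,s=pose()
m=(np.hypot(*(w[:,:2]-p[:2]).T)<60)&(w[:,2]>44)&(w[:,2]<58)&(np.hypot(*(w[:,:2]-p[:2]).T)<36)
print(np.sort(w[m][:,2])[-5:],m.sum(),((w[m].min(0)+w[m].max(0))/2))
x=cv2.resize(c['pixels'][170:320,200:350],(600,600),interpolation=cv2.INTER_CUBIC);cv2.imwrite('pics/s2.png',x)
E
```

```text
tcp [401.4 201.   24.7] a -2.786 tilt [ 0. -0. -1.] t 4.25 F [-0.6 -0.6 -0.6] w 64.7 ff 24.5
shift old axes [-82.3   1.4   3.7] new axes [-82.3   1.3   3.7] rot [-0.  0. -0.]
[53.82319062 54.8379325  55.30650147 57.92437894 57.96783193] 55 [395.10480239 200.12354827  51.42178337]
```

View pics/s2.png

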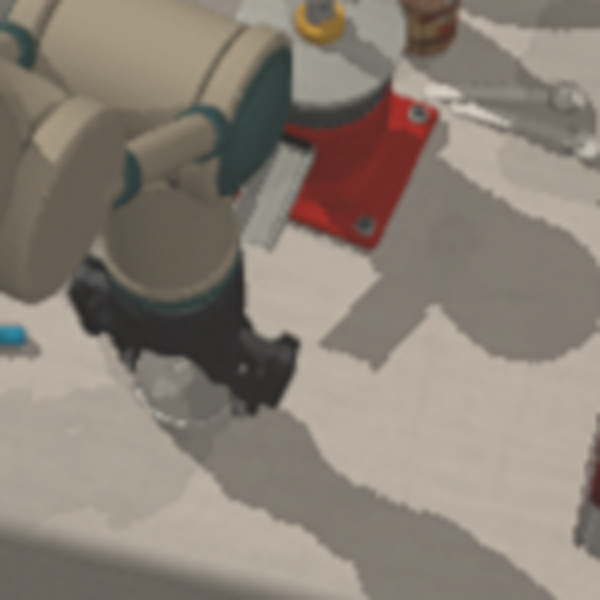

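The cup is held between the fingers at about (185,385), in front of the chute's lip at (265,240). Now I'll slide it in.

Request:
arm_command(deltas=[{"claw":1,"xyz":[-10,0.7,0],"rotation":[0,0,0]},{"claw":1,"xyz":[-14,0.7,0],"rotation":[0,0,0]},{"claw":1,"xyz":[-14,0,0],"rotation":[0,0,0]},{"claw":1,"xyz":[-14,0,0],"rotation":[0,0,0]},{"claw":1,"xyz":[-14,0,0],"rotation":[0,0,0]},{"claw":1,"xyz":[-10,0,0],"rotation":[0,0,0]},{"claw":1,"xyz":[-6,0,0],"rotation":[0,0,0]},{"claw":1,"xyz":[0,0,0],"rotation":[0,0,0]},{"claw":1,"xyz":[0,0,0],"rotation":[0,0,0]},{"claw":1,"xyz":[0,0,2],"rotation":[0,0,0]},{"claw":1,"xyz":[0,0,1.5],"rotation":[0,0,0]},{"claw":1,"xyz":[0,0,0],"rotation":[0,0,0]},{"claw":1,"xyz":[0,0,0],"rotation":[0,0,0]}])

```text
clock: 5.38
tcp_pos: [476.8, 231.2, 21.2]
ee_rot: [-0.0, -0.177, 0.984, -0.0]
force: [-0.1, -0.0, -0.7]
gripper_width: 64.5
finger_force: 24.6
```

```bash
python3 -c "
from h import *
rel([478,230.9,20],3.498)"
```

```text
tcp [476.8 231.2  21.2] a -2.785 tilt [-0.001 -0.    -1.   ] t 5.38 F [-0.1 -0.  -0.7] w 64.5 ff 24.6
shift old axes [-1.1 -0.7  1.2] new axes [-1.1 -0.7  1.2] rot [ 0.    -0.001 -0.   ]
```

Request:
arm_command(deltas=[{"claw":1,"xyz":[-0.7,-0.5,0.8],"rotation":[0,0,0]},{"claw":1,"xyz":[0,0,0.5],"rotation":[0,0,0]},{"claw":1,"xyz":[0,0,0],"rotation":[0,0,0]},{"claw":-1,"xyz":[0,0,0],"rotation":[0,0,0]},{"claw":-1,"xyz":[0,0,0],"rotation":[0,0,0]},{"claw":-1,"xyz":[0,0,0],"rotation":[0,0,0]},{"claw":-1,"xyz":[0,0,0],"rotation":[0,0,0]},{"claw":-1,"xyz":[0,0,0],"rotation":[0,0,0]},{"claw":-1,"xyz":[8,0,0],"rotation":[0,0,0]},{"claw":-1,"xyz":[20,0,0],"rotation":[0,0,0]},{"claw":-1,"xyz":[30,0,-5],"rotation":[0,0,0]},{"claw":-1,"xyz":[30,0,-25],"rotation":[0,0,0]},{"claw":-1,"xyz":[0,0,-40],"rotation":[0,0,0]},{"claw":-1,"xyz":[0,0,-40],"rotation":[0,0,0]},{"claw":-1,"xyz":[0,0,-40],"rotation":[0,0,0]},{"claw":-1,"xyz":[0,0,-40],"rotation":[0,0,0]},{"claw":-1,"xyz":[-10,0,-20],"rotation":[0,0,0]},{"claw":-1,"xyz":[-10,0,0],"rotation":[0,0,0]},{"claw":-1,"xyz":[0,0,0],"rotation":[0,0,0]},{"claw":-1,"xyz":[0,0,0],"rotation":[0,0,0]}])

```text
clock: 7.05
tcp_pos: [413.5, 207.1, 228.5]
ee_rot: [-0.002, -0.177, 0.984, -0.0]
force: [-0.6, 0.8, 0.0]
gripper_width: 85.3
finger_force: 0.0
```

```bash
python3 - <<'E'
from h import *
rel([585.8,271,225],3.498)
c=cap('top'); w=world(c).reshape(-1,3); d=w[:,:2]-[478,230.9]
m=(np.hypot(*d.T)<45)&(w[:,2]>40)&(w[:,2]<54);P=w[m]
print(m.sum(),P.mean(0),((P.min(0)+P.max(0))/2).round(1))
A=np.c_[2*P[:,:2],np.ones(len(P))];x=np.linalg.lstsq(A,(P[:,:2]**2).sum(1),rcond=None)[0];print(x[:2],np.sqrt(x[2]+x[:2]@x[:2]))
k=cap('wrist')
a=cv2.resize(c['pixels'][130:270,190:330],(420,420),interpolation=cv2.INTER_CUBIC)
cv2.imwrite('pics/w3.png',np.hstack([a,cv2.resize(k['pixels'],(380,285))[:,:].copy() if 0 else cv2.copyMakeBorder(cv2.resize(k['pixels'],(380,285)),0,135,0,0,0)]))
E
```

```text
tcp [413.5 207.1 228.5] a -2.785 tilt [-0.003 -0.001 -1.   ] t 7.05 F [-0.6  0.8  0. ] w 85.3 ff 0.0
shift old axes [-183.8   -0.2    2.9] new axes [-183.8   -0.2    3.5] rot [ 0.    -0.003 -0.   ]<stdin>:5: RuntimeWarning: Mean of empty slice.
  ret = um.true_divide(
Traceback (most recent call last):
ValueError: zero-size array to reduction operation minimum which has no identity
```

```bash
python3 - <<'E'
from h import *
c=cap('wrist'); f=world(c,True); w=f.reshape(-1,3)
def circ(P):
    A=np.c_[2*P[:,:2],np.ones(len(P))];x=np.linalg.lstsq(A,(P[:,:2]**2).sum(1),rcond=None)[0];return x[:2].round(1),np.sqrt(x[2]+x[:2]@x[:2]).round(1),len(P)
d=np.hypot(*(w[:,:2]-[478,230.9]).T)
P=w[(d<48)&(w[:,2]>42)&(w[:,2]<54)]; print('cup',circ(P),P.mean(0))
d=np.hypot(*(w[:,:2]-[585.8,271]).T)
P=w[(d<16)&(w[:,2]>188)&(w[:,2]<200)]; print('shaft',P.mean(0),circ(P))
P=w[(d<22)&(w[:,2]>162)&(w[:,2]<168)]; print('bush',P.mean(0),circ(P))
P=w[(d<60)&(w[:,2]>144)&(w[:,2]<158)]; print('lid',P.mean(0),circ(P))
cv2.imwrite('pics/w3.png',c['pixels'])
E
```

```text
cup (array([476. , 231.1]), np.float64(31.9), 399) [472.99420959 230.36023473  46.05126656]
shaft [nan nan nan] (array([0., 0.]), np.float64(0.0), 0)
bush [nan nan nan] (array([0., 0.]), np.float64(0.0), 0)
lid [nan nan nan] (array([0., 0.]), np.float64(0.0), 0)<stdin>:8: RuntimeWarning: Mean of empty slice.
  ret = um.true_divide(
<stdin>:9: RuntimeWarning: Mean of empty slice.
<stdin>:10: RuntimeWarning: Mean of empty slice.
```

View pics/w3.png

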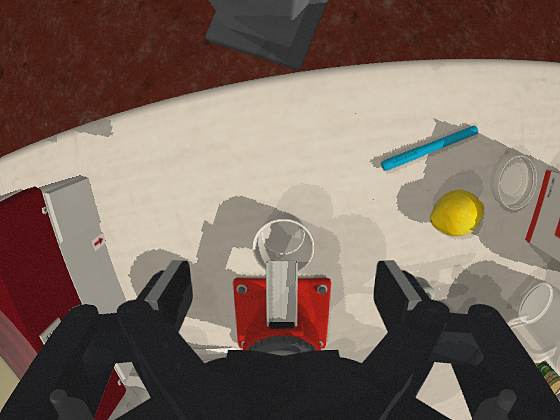

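The cup stands upright at about (284,248), with the chute's lip at (282,265) reaching over its rim. I'll move over the shaft to see its flat.

Request:
arm_command(deltas=[{"claw":-1,"xyz":[-15,0,0],"rotation":[0,0,0]},{"claw":-1,"xyz":[-30,0,0],"rotation":[0,0,0]},{"claw":-1,"xyz":[-35,0,0],"rotation":[0,0,0]},{"claw":-1,"xyz":[-35,0,0],"rotation":[0,0,0]},{"claw":-1,"xyz":[-30,0,0],"rotation":[0,0,0]},{"claw":-1,"xyz":[-15,0,0],"rotation":[0,0,0]},{"claw":-1,"xyz":[0,0,0],"rotation":[0,0,0]},{"claw":-1,"xyz":[0,0,0],"rotation":[0,0,0]},{"claw":-1,"xyz":[0,0,0],"rotation":[0,0,0]},{"claw":-1,"xyz":[0,0,0],"rotation":[0,0,0]}])

```text
clock: 7.98
tcp_pos: [562.9, 262.7, 229.5]
ee_rot: [-0.001, -0.177, 0.984, -0.0]
force: [-0.9, -0.3, 0.8]
gripper_width: 85.2
finger_force: 0.0
```

```bash
python3 - <<'E'
from h import *
import pickle
rel([585.8,271,225],3.498)
c=cap('wrist'); pickle.dump(c,open('c4.pkl','wb')); f=world(c,True); w=f.reshape(-1,3)
def circ(P):
    A=np.c_[2*P[:,:2],np.ones(len(P))];x=np.linalg.lstsq(A,(P[:,:2]**2).sum(1),rcond=None)[0];return x[:2].round(1),np.sqrt(x[2]+x[:2]@x[:2]).round(1),len(P)
d=np.hypot(*(w[:,:2]-[585.8,271]).T)
for n,r,a,b in(('shaft',16,189,200),('bush',22,162,168),('lid',60,144,158)):
    P=w[(d<r)&(w[:,2]>a)&(w[:,2]<b)]; 
    if len(P)>3: print(n,P.mean(0).round(1),((P.min(0)+P.max(0))/2).round(1),circ(P))
m=(d<16)&(w[:,2]>189)&(w[:,2]<200); v,u=np.unravel_index(np.where(m)[0],(420,560)); print(u.min(),u.max(),v.min(),v.max())
cu,cv=int(u.mean()),int(v.mean()); cv2.imwrite('pics/w4.png',cv2.resize(c['pixels'][cv-38:cv+38,cu-50:cu+50],(800,600),interpolation=cv2.INTER_CUBIC)); print(cu,cv)
E
```

```text
tcp [562.9 262.7 229.5] a -2.785 tilt [-0.002 -0.001 -1.   ] t 7.98 F [-0.9 -0.3  0.8] w 85.2 ff 0.0
shift old axes [-24.4  -0.2   4.4] new axes [-24.4  -0.2   4.5] rot [ 0.    -0.002 -0.   ]
shaft [586.2 271.3 191.8] [586.8 271.4 191.5] (array([586.6, 271.2]), np.float64(5.8), 465)
bush [582.6 268.3 164.2] [586.5 270.5 164.9] (array([586.7, 270.8]), np.float64(11.7), 715)
lid [581.2 268.7 151.5] [587.4 270.7 151.9] (array([586.4, 270.5]), np.float64(38.1), 11878)
267 294 261 285
281 274
```

View pics/w4.png

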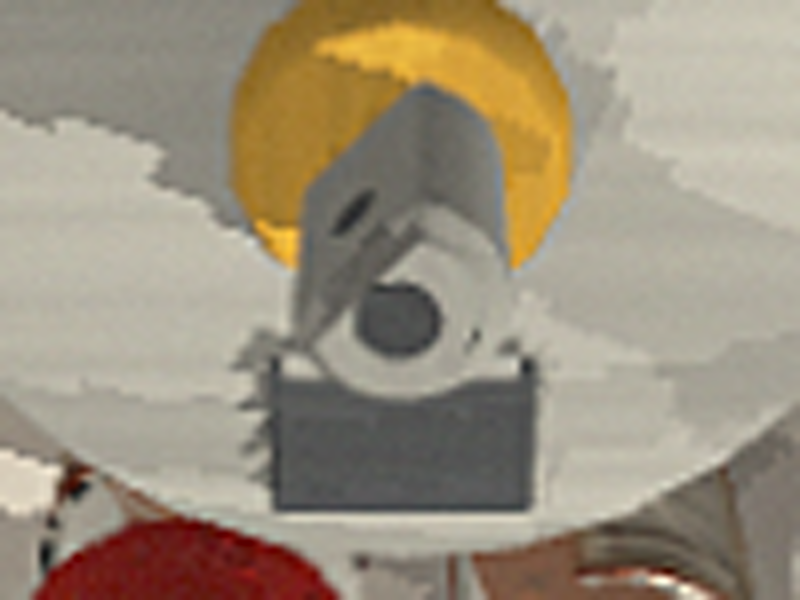

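The crop shows the shaft with its bore hole at (400,320). Its flat, with a dimple at (352,210), faces up and left. The flat's lower edge runs from (425,85) to (305,190) and its upper edge from (420,225) to (310,345).

```bash
cat >> h.py <<'E'
def ray(c,u,v,z):
    K=c['K']; x=(u-K[0,2])/K[0,0]; y=(v-K[1,2])/K[1,1]; r=np.hypot(x,y)+1e-9
    D=c['R'].T@np.array([x/r*np.sin(r),y/r*np.sin(r),np.cos(r)]); C=-c['R'].T@c['t']; return C+D*(z-C[2])/D[2]
E
python3 - <<'E'
from h import *
import pickle
c=pickle.load(open('c4.pkl','rb'))
q=lambda x,y,z: ray(c,281-50+x/8,274-38+y/7.895,z)
for z,a,b in((165,(425,85),(305,190)),(191.5,(420,225),(310,345))):
    A,B=q(*a,z),q(*b,z); e=(B-A)[:2]; n=np.array([-e[1],e[0]]); 
    M=(A+B)[:2]/2-[586.4,271.1]; n*=np.sign(n@M)
    ang=np.arctan2(n[1],n[0]); print(A.round(1),B.round(1),'len',np.linalg.norm(e),'normal',ang,'dist',M@n/np.linalg.norm(n),'phi',(ang-0.356-np.pi+np.pi)%(2*np.pi)-np.pi)
print('hole',q(400,320,193))
f=world(c,True).reshape(-1,3); d=f[:,:2]-[586.4,271.1]
m=(np.hypot(*d.T)<12)&(f[:,2]>169)&(f[:,2]<187); 
for ph in np.arange(3.5,5.3,.1):
    print(round(ph,1),round(float(np.percentile(d[m]@[np.cos(ph),np.sin(ph)],97)),2),end='; ')
E
```

```text
[578.6 270.1 165. ] [591.8 263.9 165. ] len 14.626087630493606 normal -2.0146298761729553 dist 4.204889984957895 phi 0.7709627774168375
[579.4 269.9 191.5] [592.4 265.6 191.5] len 13.767143138937323 normal -1.8908794332679166 dist 3.36578785650745 phi 0.8947132203218766
hole [587.05455931 271.09965414 193.        ]
3.5 8.4; 3.6 8.19; 3.7 7.99; 3.8 7.69; 3.9 7.3; 4.0 6.91; 4.1 6.43; 4.2 5.95; 4.3 5.51; 4.4 5.86; 4.5 6.46; 4.6 7.07; 4.7 7.61; 4.8 8.08; 4.9 8.45; 5.0 8.73; 5.1 8.93; 5.2 9.04;
```

The depth and the edges agree: the flat's normal is at about 4.31 rad, which is about 0.82 anticlockwise. I'll turn the tool so that tool y lies along it (a = 2.75), then go over the shaft.

Request:
arm_command(deltas=[{"claw":-1,"xyz":[0,0,0],"rotation":[0,0,0.1247]},{"claw":-1,"xyz":[0,0,0],"rotation":[0,0,0.1247]},{"claw":-1,"xyz":[0,0,0],"rotation":[0,0,0.1247]},{"claw":-1,"xyz":[0,0,0],"rotation":[0,0,0.1247]},{"claw":-1,"xyz":[0,0,0],"rotation":[0,0,0.1247]},{"claw":-1,"xyz":[0,0,0],"rotation":[0,0,0.1247]},{"claw":-1,"xyz":[-9,9,0],"rotation":[0,0,0]},{"claw":-1,"xyz":[-9,9,0],"rotation":[0,0,0]},{"claw":-1,"xyz":[0,0,0],"rotation":[0,0,0]},{"claw":-1,"xyz":[0,0,0],"rotation":[0,0,0]},{"claw":-1,"xyz":[0,0,0],"rotation":[0,0,0]},{"claw":-1,"xyz":[0,0,0],"rotation":[0,0,0]}])

```text
clock: 9.03
tcp_pos: [587.1, 272.7, 230.1]
ee_rot: [-0.0, 0.195, 0.981, -0.0]
force: [-0.0, 0.4, 0.3]
gripper_width: 85.7
finger_force: 0.0
```

```bash
python3 -c "
from h import *
rel([587.2,272.9,169],2.75)"
```

```text
tcp [587.1 272.7 230.1] a 2.75 tilt [-0.001 -0.    -1.   ] t 9.03 F [-0.   0.4  0.3] w 85.7 ff 0.0
shift old axes [-0.1  0.3 61.1] new axes [-0.1  0.2 61.1] rot [-0.    -0.001 -0.   ]
```

Request:
arm_command(deltas=[{"claw":-1,"xyz":[0,0.2,20],"rotation":[0,0,0]},{"claw":-0.3,"xyz":[0,0,20],"rotation":[0,0,0]},{"claw":-0.3,"xyz":[0,0,13],"rotation":[0,0,0]},{"claw":-0.3,"xyz":[0,0,8],"rotation":[0,0,0]},{"claw":-0.3,"xyz":[0,0,0],"rotation":[0,0,0]},{"claw":1,"xyz":[0,0,0],"rotation":[0,0,0]},{"claw":1,"xyz":[0,0,0],"rotation":[0,0,0]},{"claw":1,"xyz":[0,0,0],"rotation":[0,0,0]},{"claw":1,"xyz":[0,0,0],"rotation":[0,0,0]},{"claw":1,"xyz":[0,0,0],"rotation":[0,0,0]},{"claw":1,"xyz":[0,0,0],"rotation":[0,0,0]},{"claw":1,"xyz":[0,0,0],"rotation":[0,0,0]},{"claw":1,"xyz":[0,0,0],"rotation":[0,0,0]}], squeeze=40)

```text
clock: 10.12
tcp_pos: [588.0, 271.6, 170.4]
ee_rot: [0.001, 0.195, 0.981, -0.001]
force: [-2.2, -5.0, 4.6]
gripper_width: 12.6
finger_force: 39.9
```

```bash
python3 -c "
from h import *
rel([587.2,272.9,169],2.75); print(arm.sense()['ft_torque'])"
```

```text
tcp [588.  271.6 170.4] a 2.75 tilt [ 0.001 -0.003 -1.   ] t 10.12 F [-2.2 -5.   4.6] w 12.6 ff 39.9
shift old axes [1.3 0.9 1.4] new axes [1.3 0.9 1.4] rot [-0.002  0.002 -0.   ]
[-0.74942824  0.31859624  0.03977558]
```

Opening 12.6 mm: the pads lie on the flat. Now turn clockwise by 0.82.

Request:
arm_command(deltas=[{"claw":1,"xyz":[0,-0.8,0],"rotation":[0,0,0]},{"claw":1,"xyz":[-0.2,0,0],"rotation":[0,0,0.082]},{"claw":1,"xyz":[-0.2,0,0],"rotation":[0,0,0.082]},{"claw":1,"xyz":[-0.2,0,0],"rotation":[0,0,0.082]},{"claw":1,"xyz":[-0.2,0,0],"rotation":[0,0,0.082]},{"claw":1,"xyz":[-0.2,0,0],"rotation":[0,0,0.082]},{"claw":1,"xyz":[-0.2,0,0],"rotation":[0,0,0.082]},{"claw":1,"xyz":[-0.2,0,0],"rotation":[0,0,0.082]},{"claw":1,"xyz":[-0.2,0,0],"rotation":[0,0,0.082]},{"claw":1,"xyz":[-0.2,0,0],"rotation":[0,0,0.082]},{"claw":1,"xyz":[-0.2,0,0],"rotation":[0,0,0.085]},{"claw":1,"xyz":[0,0,0],"rotation":[0,0,0]},{"claw":1,"xyz":[0,0,0],"rotation":[0,0,0]},{"claw":1,"xyz":[0,0,0],"rotation":[0,0,0]}])

```text
clock: 11.28
tcp_pos: [588.6, 270.1, 170.4]
ee_rot: [0.0, 0.571, 0.821, -0.001]
force: [-3.0, -4.7, 6.7]
gripper_width: 12.6
finger_force: 40.1
```

```bash
python3 -c "
from h import *
rel([588.3,271.8,169],1.927); print(arm.sense()['ft_torque'])"
```

```text
tcp [588.6 270.1 170.4] a 1.927 tilt [-0.    -0.002 -1.   ] t 11.28 F [-3.  -4.7  6.7] w 12.6 ff 40.1
shift old axes [1.7 0.3 1.4] new axes [1.7 0.3 1.4] rot [-0.001  0.001 -0.   ]
[-0.72836088  0.5509831  -0.06304459]
```

Request:
arm_command(deltas=[{"claw":-0.3,"xyz":[0,0,0],"rotation":[0,0,0]},{"claw":-0.6,"xyz":[0,0,0],"rotation":[0,0,0]},{"claw":-1,"xyz":[0,0,0],"rotation":[0,0,0]},{"claw":-1,"xyz":[0,0,-20],"rotation":[0,0,0]},{"claw":-1,"xyz":[0,0,-20],"rotation":[0,0,0]},{"claw":-1,"xyz":[0,-7,-20],"rotation":[0,0,-0.121]},{"claw":-1,"xyz":[0,-8,0],"rotation":[0,0,-0.121]},{"claw":-1,"xyz":[0,-10,0],"rotation":[0,0,-0.121]},{"claw":-1,"xyz":[0,0,0],"rotation":[0,0,-0.121]},{"claw":-1,"xyz":[0,0,0],"rotation":[0,0,-0.121]},{"claw":-1,"xyz":[0,0,0],"rotation":[0,0,-0.121]},{"claw":-1,"xyz":[0,0,0],"rotation":[0,0,-0.121]},{"claw":-1,"xyz":[0,0,0],"rotation":[0,0,-0.121]},{"claw":-1,"xyz":[0,0,0],"rotation":[0,0,-0.121]},{"claw":-1,"xyz":[0,0,0],"rotation":[0,0,-0.121]},{"claw":-1,"xyz":[0,0,0],"rotation":[0,0,-0.121]},{"claw":-1,"xyz":[0,0,0],"rotation":[0,0,-0.121]},{"claw":-1,"xyz":[0,0,0],"rotation":[0,0,-0.119]},{"claw":-1,"xyz":[0,0,0],"rotation":[0,0,0]},{"claw":-1,"xyz":[0,0,0],"rotation":[0,0,0]}])

```text
clock: 12.95
tcp_pos: [567.5, 259.7, 228.7]
ee_rot: [0.0, -0.176, 0.984, 0.0]
force: [-0.8, -0.6, -0.2]
gripper_width: 85.4
finger_force: 0.0
```

```bash
python3 - <<'E'
from h import *
import pickle
rel([586.5,270.5,230],3.498)
c=cap('wrist'); pickle.dump(c,open('c5.pkl','wb')); f=world(c,True); w=f.reshape(-1,3)
d=w[:,:2]-[586.5,270.7]; r=np.hypot(*d.T)
m=(r<16)&(w[:,2]>189)&(w[:,2]<200); v,u=np.unravel_index(np.where(m)[0],(420,560)); cu,cv=int(u.mean()),int(v.mean()); P=w[m]; print(cu,cv,((P.min(0)+P.max(0))/2))
m=(r<12)&(w[:,2]>169)&(w[:,2]<187)
for ph in np.arange(2.9,4.1,.1): print(round(ph,1),round(float(np.percentile(d[m]@[np.cos(ph),np.sin(ph)],97)),2),end='; ')
# plane fit of flat
g=d[m]; n=np.array([np.cos(3.5),np.sin(3.5)]); t=np.array([-n[1],n[0]]); k=(abs(g@t)<5.5)&(g@n>2)
p=np.polyfit(g[k]@t,g[k]@n,1); print('\nflat slope',p,'normal',3.5-np.arctan(p[0]),k.sum())
cv2.imwrite('pics/w5.png',cv2.resize(c['pixels'][cv-38:cv+38,cu-50:cu+50],(800,600),interpolation=cv2.INTER_CUBIC))
E
```

```text
tcp [567.5 259.7 228.7] a -2.788 tilt [ 0.  0. -1.] t 12.95 F [-0.8 -0.6 -0.2] w 85.4 ff 0.0
shift old axes [-21.6   3.5  -1.3] new axes [-21.6   3.5  -1.3] rot [ 0.     0.    -0.003]
287 271 [587.70750473 270.61363328 191.67713206]
2.9 7.63; 3.0 7.23; 3.1 6.81; 3.2 6.3; 3.3 5.78; 3.4 5.32; 3.5 5.14; 3.6 5.49; 3.7 6.06; 3.8 6.61; 3.9 7.13; 4.0 7.63; 
flat slope [0.00623719 4.56730504] normal 3.4937628900159905 197
```

View pics/w5.png

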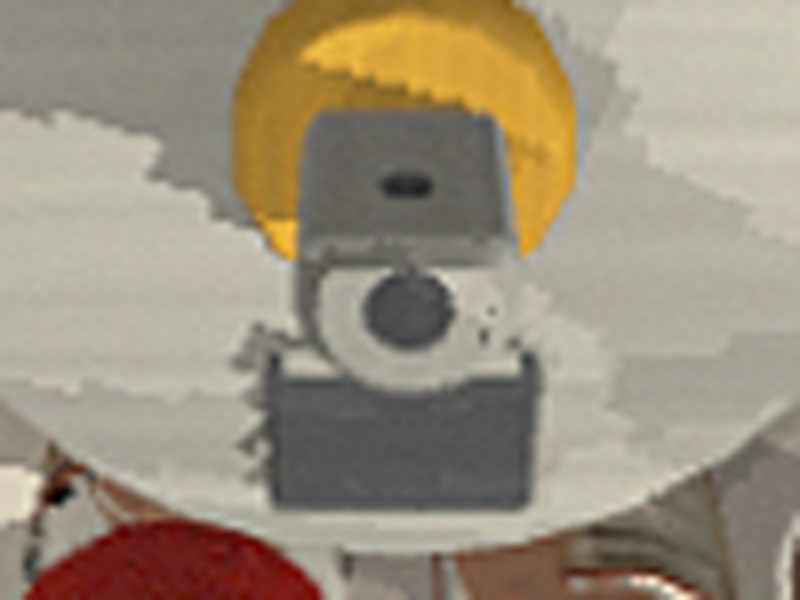

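The flat (dimple at (405,185)) now squarely faces the camera, which is on the chute side; the fitted normal is 3.494 against the 3.498 wanted. On to the crank.

Request:
arm_command(deltas=[{"claw":-1,"xyz":[0,0,0],"rotation":[0,0,-0.1247]},{"claw":-1,"xyz":[0,0,0],"rotation":[0,0,-0.1247]},{"claw":-1,"xyz":[0,0,0],"rotation":[0,0,-0.1247]},{"claw":-1,"xyz":[0,0,0],"rotation":[0,0,-0.1247]},{"claw":-1,"xyz":[0,0,0],"rotation":[0,0,-0.1247]},{"claw":-1,"xyz":[0,0,0],"rotation":[0,0,-0.1247]},{"claw":-1,"xyz":[0,0,0],"rotation":[0,0,-0.1247]},{"claw":-1,"xyz":[-19,21.8,0],"rotation":[0,0,0]},{"claw":-1,"xyz":[-19,21.8,0],"rotation":[0,0,0]},{"claw":-1,"xyz":[-19,21.8,0],"rotation":[0,0,0]},{"claw":-1,"xyz":[-19,21.8,15],"rotation":[0,0,0]},{"claw":-1,"xyz":[-19,21.8,30],"rotation":[0,0,0]},{"claw":-1,"xyz":[-19,21.8,33],"rotation":[0,0,0]},{"claw":-1,"xyz":[0,0,0],"rotation":[0,0,0]},{"claw":-1,"xyz":[0,0,0],"rotation":[0,0,0]},{"claw":-1,"xyz":[0,0,0],"rotation":[0,0,0]},{"claw":-1,"xyz":[0,0,0],"rotation":[0,0,0]}])

```text
clock: 14.42
tcp_pos: [484.6, 409.3, 154.1]
ee_rot: [0.002, -0.576, 0.818, -0.0]
force: [0.0, 0.1, 0.4]
gripper_width: 85.7
finger_force: 0.0
```

```bash
python3 - <<'E'
from h import *
import pickle
c=cap('wrist'); pickle.dump(c,open('c6.pkl','wb')); f=world(c,True); w=f.reshape(-1,3)
def circ(P):
    A=np.c_[2*P[:,:2],np.ones(len(P))];x=np.linalg.lstsq(A,(P[:,:2]**2).sum(1),rcond=None)[0];return x[:2].round(1),np.sqrt(x[2]+x[:2]@x[:2]).round(1),len(P)
d=w[:,:2]-[490.5,434.2]; r=np.hypot(*d.T)
P=w[(r<24)&(w[:,2]>26)&(w[:,2]<35)]; print('collar',P.mean(0).round(1),((P.min(0)+P.max(0))/2).round(1),circ(P))
g=w[(np.hypot(*(w[:,:2]-[524,527.5]).T)<22)&(w[:,2]>40)&(w[:,2]<60)]
if len(g): print('grip',((g.min(0)+g.max(0))/2).round(1),circ(g))
u=np.array([np.cos(1.229),np.sin(1.229)]); v=np.array([-u[1],u[0]])
for it in range(3):
    E=[]
    for s in range(26,78,4):
        k=(d@u>s)&(d@u<s+4)&(abs(d@v)<14)&(w[:,2]>5)&(w[:,2]<13)
        if k.sum()>4: b=d[k]@v; E.append((s+2,(b.max()+b.min())/2,np.ptp(b)))
    E=np.array(E)
    if len(E)>2: p=np.polyfit(E[:,0],E[:,1],1); th=np.arctan2(u[1],u[0])+np.arctan(p[0]); print('arm yaw',th,p,E[:,2].mean(),len(E)); u=np.array([np.cos(th),np.sin(th)]); v=np.array([-u[1],u[0]])
rel([490.5,434.2,5],4.371)
cv2.imwrite('pics/w6.png',c['pixels'])
E
```

```text
collar [490.7 433.   29.2] [491.3 434.3  28.7] (array([491.1, 434.2]), np.float64(14.2), 930)
grip [524.4 527.   45.8] (array([524.1, 526.2]), np.float64(8.2), 434)
arm yaw 1.2182922885689271 [-0.01070812 -0.25070634] 16.661556479354893 13
arm yaw 1.2182666554383768 [-2.56331306e-05 -2.47422005e-01] 16.66812013498234 13
arm yaw 1.2182665294699841 [-1.25968393e-07 -2.47416308e-01] 16.668148709967053 13
tcp [484.7 409.1 154.3] a -1.915 tilt [ 0.003  0.002 -1.   ] t 14.47 F [1.3 0.3 0.9] w 85.3 ff 0.0
shift old axes [-25.2   3.3 149.3] new axes [-25.6   2.9 149.3] rot [-0.002  0.002 -0.002]
```

View pics/w6.png

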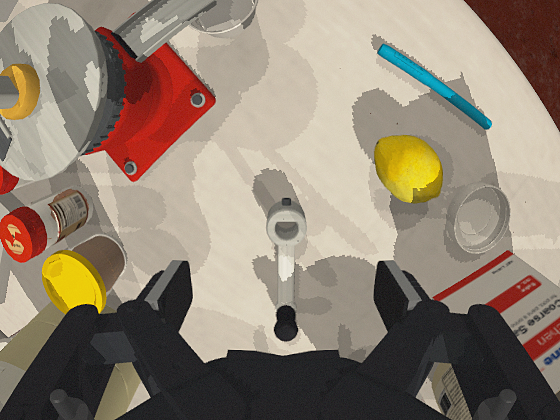

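The crank's collar is at (287,227), with its set screw at (286,200) pointing up the image and the grip at (286,323) pointing down it. The collar measures (491,434) with a yaw of 1.22. I'll go over it and down.

Request:
arm_command(deltas=[{"claw":-1,"xyz":[-13,1.5,25],"rotation":[0,0,0.004]},{"claw":-1,"xyz":[-13,1,30],"rotation":[0,0,0]},{"claw":-1,"xyz":[0,0,30],"rotation":[0,0,0]},{"claw":-1,"xyz":[0,0,0],"rotation":[0,0,0]},{"claw":-1,"xyz":[0,0,0],"rotation":[0,0,0]},{"claw":-1,"xyz":[0,0,0],"rotation":[0,0,0]}])

```text
clock: 14.97
tcp_pos: [491.0, 434.8, 69.7]
ee_rot: [0.002, -0.574, 0.819, -0.0]
force: [-0.4, 0.7, -0.1]
gripper_width: 85.1
finger_force: 0.0
```

```bash
python3 -c "
from h import *
rel([491,434.2,3],4.364)"
```

```text
tcp [491.  434.8  69.7] a -1.918 tilt [ 0.003  0.002 -1.   ] t 14.97 F [-0.4  0.7 -0.1] w 85.1 ff 0.0
shift old axes [ 0.7 -0.1 66.7] new axes [ 0.6 -0.2 66.7] rot [-0.002  0.003  0.001]
```

Request:
arm_command(deltas=[{"claw":-1,"xyz":[0.6,0,25],"rotation":[-0.002,0.003,0]},{"claw":-1,"xyz":[0,0,20],"rotation":[0,0,0]},{"claw":-1,"xyz":[0,0,13],"rotation":[0,0,0]},{"claw":-1,"xyz":[0,0,7.5],"rotation":[0,0,0]},{"claw":-1,"xyz":[0,0,0],"rotation":[0,0,0]},{"claw":1,"xyz":[0,0,0],"rotation":[0,0,0]},{"claw":1,"xyz":[0,0,0],"rotation":[0,0,0]},{"claw":1,"xyz":[0,0,0],"rotation":[0,0,0]},{"claw":1,"xyz":[0,0,0],"rotation":[0,0,0]},{"claw":1,"xyz":[0,0,0],"rotation":[0,0,0]},{"claw":1,"xyz":[0,0,0],"rotation":[0,0,0]},{"claw":1,"xyz":[0,0,0],"rotation":[0,0,0]},{"claw":1,"xyz":[0,0,0],"rotation":[0,0,0]}], squeeze=80)

```text
clock: 16.05
tcp_pos: [490.0, 434.7, 3.6]
ee_rot: [-0.0, -0.575, 0.818, -0.0]
force: [0.5, -0.9, 5.9]
gripper_width: 34.2
finger_force: 80.6
```

```bash
python3 -c "
from h import *
rel([491,434.2,3],4.364)"
```

```text
tcp [490.  434.7   3.6] a -1.917 tilt [-0.001 -0.001 -1.   ] t 16.05 F [ 0.5 -0.9  5.9] w 34.2 ff 80.6
shift old axes [ 0.1 -1.1  0.6] new axes [ 0.1 -1.1  0.6] rot [ 0.    -0.001  0.003]
```

Request:
arm_command(deltas=[{"claw":1,"xyz":[0,0,-10],"rotation":[0,0,0]},{"claw":1,"xyz":[0,0,-25],"rotation":[0,0,0]},{"claw":1,"xyz":[0,0,-35],"rotation":[0,0,0]},{"claw":1,"xyz":[0,0,-35],"rotation":[0,0,0]},{"claw":1,"xyz":[0,0,-35],"rotation":[0,0,0]},{"claw":1,"xyz":[0,0,-35],"rotation":[0,0,0]},{"claw":1,"xyz":[0,0,-30],"rotation":[0,0,0]},{"claw":1,"xyz":[0,0,-17],"rotation":[0,0,0]},{"claw":1,"xyz":[0,0,-5],"rotation":[0,0,0.05]},{"claw":1,"xyz":[0,0,0],"rotation":[0,0,0.116]},{"claw":1,"xyz":[0,0,0],"rotation":[0,0,0.116]},{"claw":1,"xyz":[0,0,0],"rotation":[0,0,0.116]},{"claw":1,"xyz":[0,0,0],"rotation":[0,0,0.116]},{"claw":1,"xyz":[0,0,0],"rotation":[0,0,0.116]},{"claw":1,"xyz":[0,0,0],"rotation":[0,0,0.116]},{"claw":1,"xyz":[0,0,0],"rotation":[0,0,0.09]},{"claw":1,"xyz":[0,0,0],"rotation":[0,0,0.033]},{"claw":1,"xyz":[0,0,0],"rotation":[0,0,0]},{"claw":1,"xyz":[0,0,0],"rotation":[0,0,0]},{"claw":1,"xyz":[0,0,0],"rotation":[0,0,0]}])

```text
clock: 17.72
tcp_pos: [489.5, 434.4, 229.0]
ee_rot: [-0.002, -0.177, 0.984, -0.001]
force: [0.3, 0.8, -1.6]
gripper_width: 34.2
finger_force: 79.8
```

```bash
python3 - <<'E'
from h import *
import pickle
rel([586.6,270.6,230],3.498)
c=cap('wrist','w7'); pickle.dump(c,open('c7.pkl','wb')); p,R,s=pose(); f=world(c,True); w=R.inv().apply(f.reshape(-1,3)-p)
# tool frame: collar top and arm
m=(np.hypot(w[:,0],w[:,1])<24)&(w[:,2]<-15)&(w[:,2]>-40)
if m.sum(): P=w[m]; print('collar top',P.mean(0),((P.min(0)+P.max(0))/2).round(1),m.sum())
m=(w[:,0]<-20)&(w[:,0]>-130)&(abs(w[:,1])<20)&(abs(w[:,2])<60)
if m.sum(): P=w[m]; print('arm',P.mean(0),np.polyfit(P[:,0],P[:,1],1),np.polyfit(P[:,0],P[:,2],1),m.sum())
E
```

```text
tcp [489.5 434.4 229. ] a -2.785 tilt [-0.003 -0.002 -1.   ] t 17.72 F [ 0.3  0.8 -1.6] w 34.2 ff 79.8
shift old axes [ -33.7 -187.4   -0.9] new axes [ -33.8 -187.4   -1. ] rot [-0.001 -0.004  0.   ]
collar top [  3.25008733   0.18523673 -25.83226797] [  2.2   0.1 -27.5] 6548
arm [-4.34784495e+01 -2.66206542e-02 -3.48070393e+00] [-0.00029991 -0.0396602 ] [-0.00664821 -3.76975775] 876
```

View pics/w7.png

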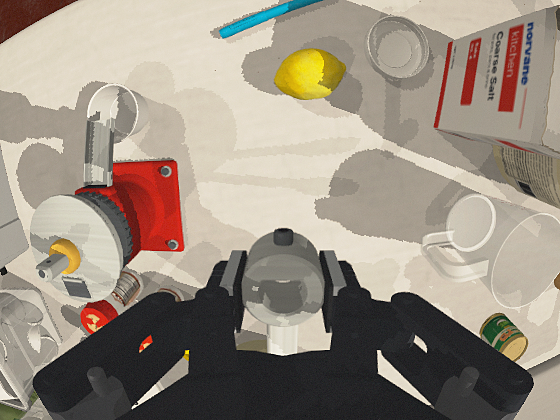

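The collar sits between the pads at about (285,285), with the set screw at (284,237) facing away from the arm. The crank's arm is aligned with tool -x. Next is the collar's offset along tool x.

```bash
python3 - <<'E'
from h import *
import pickle
p,R,s=pose()
def circ(P):
    A=np.c_[2*P[:,:2],np.ones(len(P))];x=np.linalg.lstsq(A,(P[:,:2]**2).sum(1),rcond=None)[0];return x[:2].round(2),np.sqrt(x[2]+x[:2]@x[:2]).round(1),len(P)
c=pickle.load(open('c7.pkl','rb')); w=R.inv().apply(world(c,True).reshape(-1,3)-p)
m=(abs(w[:,1])<15)&(abs(w[:,0])<22)&(w[:,2]<-20)&(w[:,2]>-34); z=w[m][:,2]
h,e=np.histogram(z,bins=np.arange(-34,-19,1)); print(h,e)
zt=np.median(z[z<-24]); k=m&(abs(w[:,2]-zt)<1.5); P=w[k]; print(zt,P.min(0),P.max(0),circ(P))
# same camera: shaft top in world & tool
f=world(c,True).reshape(-1,3); d=np.hypot(*(f[:,:2]-[586.6,270.6]).T); k=(d<14)&(f[:,2]>189)&(f[:,2]<197); print('shaft',((f[k].min(0)+f[k].max(0))/2).round(1) if k.sum() else 0)
k=(d<22)&(f[:,2]>162)&(f[:,2]<168); print('bush',circ(f[k]))
E
```

```text
[   0    0    0    0    0    0   22  745 1781  616  187  146  126  116] [-34 -33 -32 -31 -30 -29 -28 -27 -26 -25 -24 -23 -22 -21 -20]
-25.56888073969785 [-18.15129654 -14.9988323  -27.04895196] [ 17.91323225  14.98683516 -24.07085531] (array([0.2 , 0.27]), np.float64(13.8), 3128)
shaft [587.4 271.4 191.5]
bush (array([586.4 , 271.95]), np.float64(11.1), 424)
```

Request:
arm_command(deltas=[{"claw":1,"xyz":[-2,-10,0],"rotation":[-0.001,-0.003,0]},{"claw":1,"xyz":[-3,-19,0],"rotation":[0,0,0]},{"claw":1,"xyz":[-5,-26,0],"rotation":[0,0,0]},{"claw":1,"xyz":[-5,-27,0],"rotation":[0,0,0]},{"claw":1,"xyz":[-5,-27,0],"rotation":[0,0,0]},{"claw":1,"xyz":[-5,-27,0],"rotation":[0,0,0]},{"claw":1,"xyz":[-4,-25,0],"rotation":[0,0,0]},{"claw":1,"xyz":[-3,-17,0],"rotation":[0,0,0]},{"claw":1,"xyz":[-1.7,-9.4,0],"rotation":[0,0,0]},{"claw":1,"xyz":[0,0,0],"rotation":[0,0,0]},{"claw":1,"xyz":[0,0,0],"rotation":[0,0,0]},{"claw":1,"xyz":[0,0,0],"rotation":[0,0,0]},{"claw":1,"xyz":[0,0,0],"rotation":[0,0,0]},{"claw":1,"xyz":[0,0,0],"rotation":[0,0,0]}])

```text
clock: 18.93
tcp_pos: [586.0, 271.7, 229.1]
ee_rot: [-0.0, -0.178, 0.984, 0.0]
force: [0.3, -0.7, -1.3]
gripper_width: 34.2
finger_force: 80.0
```

```bash
python3 - <<'E'
from h import *
rel([586.6,270.6,201],3.498)
def circ(P):
    A=np.c_[2*P[:,:2],np.ones(len(P))];x=np.linalg.lstsq(A,(P[:,:2]**2).sum(1),rcond=None)[0];return x[:2].round(2),np.sqrt(x[2]+x[:2]@x[:2]).round(1),len(P)
c=cap('wrist'); f=world(c,True).reshape(-1,3); d=np.hypot(*(f[:,:2]-[586.6,270.6]).T)
for a,b,r in((162,168,22),(189,196,14),(170,188,14)):
    k=(d<r)&(f[:,2]>a)&(f[:,2]<b); P=f[k]; print(a,len(P), P.mean(0).round(1) if len(P) else 0, P.min(0).round(1) if len(P) else 0, P.max(0).round(1) if len(P) else 0, circ(P) if len(P)>9 else 0)
E
```

```text
tcp [586.  271.7 229.1] a -2.784 tilt [-0.001  0.    -1.   ] t 18.93 F [ 0.3 -0.7 -1.3] w 34.2 ff 80.0
shift old axes [-0.1 -1.2 28.1] new axes [-0.1 -1.2 28.1] rot [ 0.    -0.     0.001]
162 776 [581.9 268.6 164.2] [572.  255.6 162. ] [598.8 285.6 168. ] (array([586.81, 270.46]), np.float64(11.5), 776)
189 25 [585.2 264.  190.1] [580.6 261.7 189. ] [588.3 276.7 192.1] (array([591.77, 272.26]), np.float64(11.0), 25)
170 238 [582.9 268.9 178.8] [580.  261.7 170. ] [588.2 278.7 187.6] (array([594.57, 273.33]), np.float64(13.4), 238)
```

Request:
arm_command(deltas=[{"claw":1,"xyz":[-0.3,-1,10],"rotation":[0,0,0]},{"claw":1,"xyz":[0,0,12],"rotation":[0,0,0]},{"claw":1,"xyz":[0,0,6],"rotation":[0,0,0]},{"claw":1,"xyz":[0,0,2.5],"rotation":[0,0,0]},{"claw":1,"xyz":[0,0,2.5],"rotation":[0,0,0]},{"claw":1,"xyz":[0,0,2],"rotation":[0,0,0]},{"claw":1,"xyz":[0,0,0],"rotation":[0,0,0]},{"claw":1,"xyz":[0,0,0],"rotation":[0,0,0]}])

```text
clock: 19.65
tcp_pos: [587.5, 269.8, 194.3]
ee_rot: [0.0, -0.177, 0.984, 0.0]
force: [0.5, -0.3, -1.2]
gripper_width: 34.2
finger_force: 79.9
```

```bash
python3 -c "
from h import *
rel([586.6,270.6,170],3.498);print(arm.sense()['ft_torque'])"
```

```text
tcp [587.5 269.8 194.3] a -2.786 tilt [ 0.  0. -1.] t 19.65 F [ 0.5 -0.3 -1.2] w 34.2 ff 79.9
shift old axes [ 0.6  1.  24.3] new axes [ 0.6  1.  24.3] rot [ 0.  0. -0.]
[0.02745526 0.0068429  0.03306562]
```

Request:
arm_command(deltas=[{"claw":1,"xyz":[0.2,0.6,1],"rotation":[0,0,0]},{"claw":1,"xyz":[0,0,2],"rotation":[0,0,0]},{"claw":1,"xyz":[0,0,2],"rotation":[0,0,0]},{"claw":1,"xyz":[0,0,2],"rotation":[0,0,0]},{"claw":1,"xyz":[0,0,2],"rotation":[0,0,0]},{"claw":1,"xyz":[0,0,0],"rotation":[0,0,0]},{"claw":1,"xyz":[0,0,0],"rotation":[0,0,0]}])

```text
clock: 20.23
tcp_pos: [586.8, 270.2, 184.8]
ee_rot: [-0.0, -0.177, 0.984, -0.0]
force: [-0.8, 0.1, -0.9]
gripper_width: 34.6
finger_force: 79.9
```

```bash
python3 -c "
from h import *
rel([586.6,270.6,170],3.498);print(arm.sense()['ft_torque'])"
```

```text
tcp [586.8 270.2 184.8] a -2.786 tilt [-0.001 -0.    -1.   ] t 20.23 F [-0.8  0.1 -0.9] w 34.6 ff 79.9
shift old axes [ 0.   0.4 14.8] new axes [ 0.   0.4 14.8] rot [ 0.    -0.001 -0.001]
[ 0.04385785  0.0145432  -0.01265497]
```

It is going on freely, with underside at about 180 and the shaft's top at 193. Down to the bush.

Request:
arm_command(deltas=[{"claw":1,"xyz":[0,0,2.5],"rotation":[0,0,0]},{"claw":1,"xyz":[0,0,2.5],"rotation":[0,0,0]},{"claw":1,"xyz":[0,0,2.5],"rotation":[0,0,0]},{"claw":1,"xyz":[0,0,2.5],"rotation":[0,0,0]},{"claw":1,"xyz":[0,0,2],"rotation":[0,0,0]},{"claw":1,"xyz":[0,0,1],"rotation":[0,0,0]},{"claw":1,"xyz":[0,0,0],"rotation":[0,0,0]},{"claw":1,"xyz":[0,0,0],"rotation":[0,0,0]},{"claw":1,"xyz":[0,0,0],"rotation":[0,0,0]}])

```text
clock: 20.98
tcp_pos: [587.0, 270.3, 172.2]
ee_rot: [-0.0, -0.177, 0.984, 0.0]
force: [-0.2, 0.3, -2.2]
gripper_width: 34.3
finger_force: 79.9
```

```bash
python3 -c "
from h import *
rel([586.6,270.6,170],3.498);print(arm.sense()['ft_torque'])"
```

```text
tcp [587.  270.3 172.2] a -2.786 tilt [-0. -0. -1.] t 20.98 F [-0.2  0.3 -2.2] w 34.3 ff 79.9
shift old axes [0.3 0.4 2.2] new axes [0.3 0.4 2.2] rot [ 0.    -0.    -0.001]
[ 0.02720135  0.03840936 -0.03859652]
```

Request:
arm_command(deltas=[{"claw":1,"xyz":[0,0,1],"rotation":[0,0,0]},{"claw":1,"xyz":[0,0,1],"rotation":[0,0,0]},{"claw":1,"xyz":[0,0,1],"rotation":[0,0,0]},{"claw":1,"xyz":[0,0,0.5],"rotation":[0,0,0]},{"claw":1,"xyz":[0,0,0],"rotation":[0,0,0]},{"claw":1,"xyz":[0,0,0],"rotation":[0,0,0]},{"claw":1,"xyz":[0,0,0],"rotation":[0,0,0]}])

```text
clock: 21.57
tcp_pos: [586.9, 270.3, 168.7]
ee_rot: [-0.0, -0.177, 0.984, -0.0]
force: [-0.9, -0.7, -0.3]
gripper_width: 34.5
finger_force: 80.2
```

```bash
python3 -c "
from h import *
rel([586.6,270.6,169],3.498);print(arm.sense()['ft_torque'])"
```

```text
tcp [586.9 270.3 168.7] a -2.786 tilt [-0. -0. -1.] t 21.57 F [-0.9 -0.7 -0.3] w 34.5 ff 80.2
shift old axes [ 0.1  0.4 -0.3] new axes [ 0.1  0.4 -0.3] rot [ 0.    -0.    -0.001]
[-0.03911334  0.09111055 -0.03849144]
```

Request:
arm_command(deltas=[{"claw":1,"xyz":[0,0,0.5],"rotation":[0,0,0]},{"claw":1,"xyz":[0,0,0.5],"rotation":[0,0,0]},{"claw":1,"xyz":[0,0,0.5],"rotation":[0,0,0]},{"claw":1,"xyz":[0,0,0],"rotation":[0,0,0]},{"claw":1,"xyz":[0,0,0],"rotation":[0,0,0]},{"claw":1,"xyz":[0,0,0],"rotation":[0,0,0]},{"claw":1,"xyz":[0,0,0],"rotation":[0,0,0]}])

```text
clock: 22.15
tcp_pos: [586.8, 270.3, 168.6]
ee_rot: [0.0, -0.177, 0.984, 0.0]
force: [-1.8, -0.1, 6.3]
gripper_width: 34.0
finger_force: 80.9
```

```bash
python3 -c "
from h import *
rel([586.6,270.6,169],3.498);print(arm.sense()['ft_torque'])"
```

```text
tcp [586.8 270.3 168.6] a -2.786 tilt [ 0.001  0.    -1.   ] t 22.15 F [-1.8 -0.1  6.3] w 34.0 ff 80.9
shift old axes [ 0.1  0.4 -0.4] new axes [ 0.1  0.4 -0.4] rot [-0.     0.001 -0.   ]
[-0.1889563   0.45641986 -0.02028647]
```

```bash
python3 - <<'E'
from h import *
c=cap('wrist','w8'); f=world(c,True).reshape(-1,3)
d=f[:,:2]-[586.7,270.5]; u=np.array([.937,.3485]); v=np.array([-.3485,.937])
k=(d@u>22)&(d@u<75)&(abs(d@v)<8)&(f[:,2]>160)&(f[:,2]<190); P=d[k]
if len(P)>9: print('arm top z',np.median(f[k][:,2]),np.polyfit(P@u,P@v,1),len(P))
k=(np.hypot(*d.T)<18)&(f[:,2]>185)&(f[:,2]<205); print('collar top z',np.median(f[k][:,2]),'centre',((f[k].min(0)+f[k].max(0))/2).round(1))
k=(np.hypot(*(f[:,:2]-[476,231]).T)<45)&(f[:,2]>43)&(f[:,2]<54); P=f[k]
A=np.c_[2*P[:,:2],np.ones(len(P))];x=np.linalg.lstsq(A,(P[:,:2]**2).sum(1),rcond=None)[0];print('cup',x[:2].round(1),len(P))
s=arm.sense();print(s['force'],s['clock'],s['finger_force'])
E
```

```text
arm top z 172.23598155161804 [-0.00083247 -0.01907551] 839
collar top z 193.8257959594646 centre [586.7 270.5 195. ]
cup [476.6 231.4] 731
[-2.01091579 -0.32855363  5.83788974] 22.2 80.85149846971035
```

View pics/w8.png

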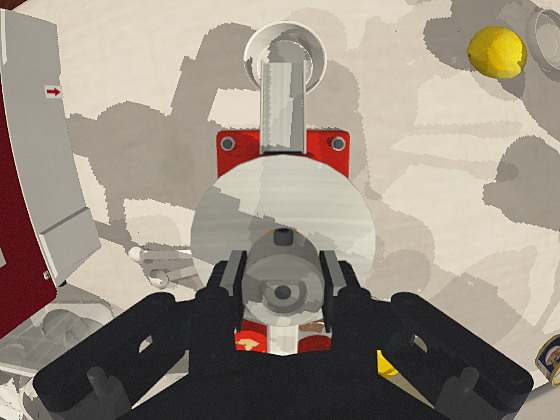

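The collar is down on the bush at (284,285), with the shaft visible in its bore and the set screw at (284,237) pointing at the chute. The arm's top measures 172 mm, where a seated crank should give 173. The cup stands under the lip at (286,58), and the push is about 6 N. Handing in.

```bash
python3 -c "
from rig import arm
print(arm.sign_off())"
```

```text
the job is handed in; nothing more can be done
None
```

The job is handed in: the cup stands upright under the chute's lip, the shaft's flat faces the chute, and the crank's collar is fully down on the bush, still gripped and pressed with about 6 N, with no contact seen with the jars, tub or lemon (clock about 22 s).

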